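# Tip the parts carton down into its taped bay and push it home against the steel box

## Robot

A 7-joint arm with a two-finger parallel gripper is mounted at the origin on the work surface. World frame = base frame: x ahead of the robot, y to its left, z up, the work surface at z = 0. Lengths are in m, angles in rad, forces in N, time in s.
With the tool pointing down it reaches from about 0.4 to 0.925 m from the base axis. Payload 5.6 kg.
Tool frame: the origin (TCP) lies on the front face of the gripper's body, between the roots of the fingers; the fingertips stand 73 mm ahead of it and the grasp point (between the pads) lies bot.grip_point_offset ahead of it (bot.grip_point_offset is the distance from the TCP to the grasp point, in m); z points along the fingers, x is the direction in which the jaws open and shut, and the axes are right-handed (so a half turn about z gives the same grasp; the last joint's range is limited). The gripper opens to 85 mm and grips with 20 to 120 N. Pads are 22 mm wide; open, the fingers measure 114 mm over their backs; the gripper's body (76 mm by 85 mm) begins 54 mm behind the grasp point. The pads swing forward as they close: fully open they stand 13 mm farther back than shut.
Start: joints at [-0.043, 0.468, -0.012, 1.603, 0.006, 1.071, -0.056], TCP at [0.65, -0, 0.304] pointing down, gripper open.
Joint ranges: [-2.53, 2.53], [-0.31, 2.02], [-1.57, 1.55], [0.28, 2.44], [-1.29, 4.43], [0.15, 1.84], [-2.92, 2.92]. Speed limits (rad/s): [2.57, 2.57, 3.14, 3.14, 3.14, 3.14, 3.14].

## Interface

Orientations are given as a unit quaternion [x, y, z, w].
In Python, from plant import bot, snapshot gives the robot as it stands. The module is installed in compiled form; this text tells all that it offers.
- The arm moves only by the tool move_arm, never from a script. Its argument "targets" is a list of rows, each an object with "translation": the shift along the tool's x, y, z in m, a list of three; "spin": the turn about the tool's z in degrees; "grip": the closure, from 0 (fully open) to 1 (shut). A call has exactly 10 rows; each row shifts and turns the commanded pose from where the row before left it, along the tool's axes as they then stand; what a row does not reach is not made up. A row lasts 1/8 s, in which the tool goes at most 62.5 mm and 10.7 degrees, less where a joint would pass 70% of its speed; a pose out of reach is approached as far as the arm can. A call is refused whole if a number of a shift passes 0.0625 or a number of a turn 10.7, either way. A call with a gripper value outside its range is refused whole. The fingers move at their own pace and stop on an object; "newtons" is the grip in N (left out, the last holds). Time passes only in rows, so rows that do not move let the fingers close, or fill a call up. It gives the time, the measured TCP pose, the force and the opening at its end, in the units of the state.
- bot.read_state(): the state, without advancing time (a new reading comes with each control period).
- snapshot(name): name is "scene" or "side" or "wrist"; returns a dict with "color" (480x640x3 uint8, blue, green, red), "z_map" (480x640 float32, m along the optical axis (not along the pixel's ray), 0 where there is no reading), "K" (3x3 intrinsics, pixels), "R" (3x3) and "t" (3): a world point X has camera coordinates R X + t. Camera axes: x right, y down, z forward; pixel columns grow to the right and rows downward; lengths in m; the calibration is good to about 2 mm. The wrist camera is an equidistant fisheye: a pixel r from the principal point sees the ray r / f radians off the axis. A picture is of the moment at which its call begins.
- bot.finish_job(): hands the job in, once; it reports no verdict.
The state is a dict: "time": time; "qpos": joint angles; "joint_velocities": joint speeds; "joint_efforts": joint torques, N m; "tool_pos": TCP position; "orientation": TCP orientation; "contact_force": force on the tool from outside, world axes, zero at the start; "moment": the same for the moment, N m; "gripper_width": finger opening in m.
Only numpy, scipy, OpenCV 4.12 (cv2) and the standard library are available. Lean on these libraries where they do the work, as an engineer would, in place of code of your own. Each camera call takes 0.05 s, during which the arm holds its last target. There are 200 camera calls.

## Task

Tip the tall standing cardboard carton over towards the stainless box by pushing it near its top, so that it falls down flat inside the taped outline; then push it along until its top end sits squarely against the side of the box, still inside the outline. Only push it, do not pick it up, and leave the other fittings where they lie.

Things in the scene. Friction and masses are not known exactly. Their poses are not given: they have to be found in the camera images.
- carton: Plain cardboard carton, 40 mm deep (its x), 76 wide (y), 150 tall (z), about 0.25 kg, loose, rigid, standing upright by the outline's end strip away from the box. Origin: centre of its underside; z runs to its top end; x is square to its wide faces and at first points (within 0.1 rad) towards the box, the way it must fall. Lying on a wide face it is 40 mm high, its origin 20 mm up.
- carton_top (a point): Centre of the carton's top end face, 150 mm from the carton's origin along its z; axes as the carton's.
- bay: U-shaped outline of flat black tape, 12 mm wide, on the marble, closed by the box at its fourth side; inside 200 mm long (x) by 140 wide (y). Fixed. Origin: its centre, at shelf height 0; z up, x points to the box, whose wall is at x = +100 mm; inner tape edges at x = -100 and y = +-70 mm. At first the carton's origin is at x = -105 to -85 mm, y within 10 mm.
- steelbox: Closed stainless box with hinged lid and spring clip, 110 mm (its x) by 170 mm (its y) by 72 mm high; heavy, does not move. Axes parallel to the outline's; its flat wall facing the outline is at its x = -55 mm. The clip is on its -y side, the hinge on its +y side. Origin: centre of its underside.
- hinge_cover: Loose white ceramic seat hinge cover, a 52 mm round dome with a short tongue, 26 mm high; not part of the work. Origin: centre of the dome's underside.
- shower_holder: Loose black plastic shower holder, 50 x 44 mm base with a ring cup on a stem, about 70 mm high; not part of the work. Origin: centre of its underside.
- nut: Loose chrome hexagon nut, 36 mm across flats, 18 mm high; not part of the work. Origin: centre of its underside.
- tee: Loose blue plastic pipe tee lying flat, 84 mm long (its x), branch 42 mm out to its +y, 36 mm high; not part of the work. Origin: under the middle of the run, at shelf height.
Not all that is in view belongs to the job. Of the things like the carton, leave any that is purple; of the rest the larger one is meant.

How it is judged:
On the way:
1. the carton lies flat inside the taped outline, its top end towards the box (height (world z) of carton between 0.012 and 0.028 m and angle between carton's own z axis and vertical between 1.45 and 1.69 rad and y of carton in the frame of bay between -0.042 and 0.042 m and y of carton_top in the frame of bay between -0.042 and 0.042 m and x of carton in the frame of bay between -0.11 and -0.02 m and x of carton_top in the frame of bay below 0.108 m), for 0.2 s.
At the end, for the whole second after the job is handed in: The carton lies at rest on a wide face, its long axis within 0.1 rad of the outline's length, the centre of its top end within 7 mm of the box wall and both end centres within 42 mm of the outline's centre line (no part beyond the side tape); the other fittings are within 20 mm of where they were (height (world z) of carton between 0.012 and 0.028 m and angle between carton's own z axis and vertical between 1.45 and 1.69 rad and y of carton in the frame of bay between -0.042 and 0.042 m and y of carton_top in the frame of bay between -0.042 and 0.042 m and x of carton_top in the frame of bay between 0.093 and 0.106 m and angle between the z axis of carton and the x axis of bay, either way round below 0.1 rad and linear speed of carton below 0.01 m/s and distance of each of hinge_cover, shower_holder, nut, tee from where it was at the start of the episode below 0.02 m); the robot touches nothing.
It fails at once if the carton is lifted (about 25 mm clear) (height (world z) of carton above 0.045 m or height (world z) of carton_top above 0.175 m).
It fails at once if another fitting is shifted by more than 20 mm (distance of any of hinge_cover, shower_holder, nut, tee from where it was at the start of the episode above 0.02 m).
It also fails if it takes over 45 s, if anything falls off the work surface, if the arm or the gripper's body presses on something with over 40 N, if the wrist force passes 120 N, or if a joint passes its speed limit or range.

## Working session

There is one attempt and no reset: what is moved stays moved. The work goes in short steps, Python scripts to look and compute and a tool call to move; the robot and the scene stay as the last step left them, time stands still between calls to the robot, and variables do not carry over. Pictures are saved under pics/ and viewed, about 8 in all and at most 12, crops included, and the job is handed in when it is done.

Besides the shell and the picture viewer there is one more tool, called after "Request:" as name(argument=value, ...) on one line, values as JSON. move_arm: Moves the arm, as the interface text tells. Its arguments: {"type":"object","properties":{"targets":{"type":"array"},"newtons":{"type":"number"}},"required":["targets"]}

```bash
mkdir -p pics
cat > h.py <<'E'
import numpy as np,cv2
from plant import bot,snapshot
def cloud(s):
    z=s["z_map"];K=s["K"];v,u=np.indices(z.shape)
    c=np.stack([(u-K[0,2])/K[0,0]*z,(v-K[1,2])/K[1,1]*z,z],-1)
    return (c-s["t"])@s["R"]
E
python3 - <<'E'
from h import *
a=snapshot("scene");b=snapshot("side")
np.savez("s0.npz",**a);np.savez("d0.npz",**b)
cv2.imwrite("pics/scene0.png",a["color"]);cv2.imwrite("pics/side0.png",b["color"])
s=bot.read_state();print(s["time"],s["tool_pos"],s["orientation"],s["gripper_width"],bot.grip_point_offset)
for q in(a,b):print(-q["R"].T@q["t"],q["R"][2])
E
```

```text
0.1 [ 6.49614984e-01 -6.68114488e-05  3.03003338e-01] [ 9.99999652e-01 -3.99672841e-05 -8.30345213e-04  6.39450411e-05] 0.08532219464609064 0.0539
[ 0.98045715 -0.33890728  0.88724931] [-0.42212555  0.34160942 -0.83971009]
[0.4339263  0.59478526 0.60389908] [ 0.18580753 -0.77635103 -0.60229115]
```

View pics/scene0.png

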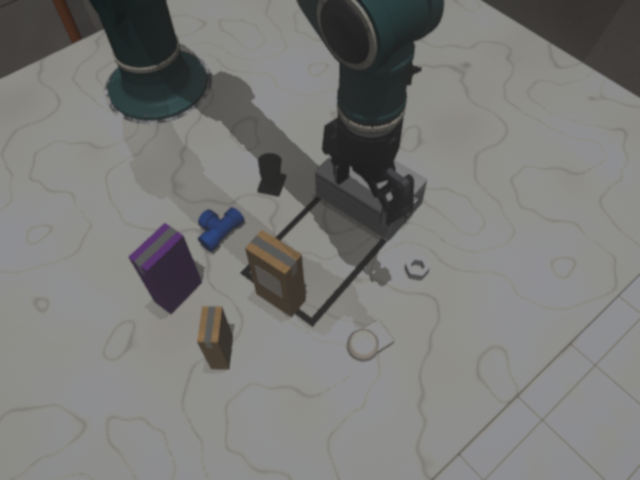

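View pics/side0.png

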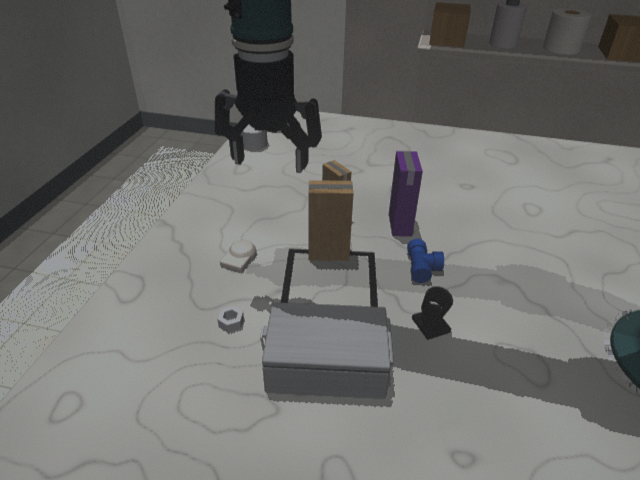

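The scene view shows three carton-like things: the purple one (165,268), a small brown one (215,337), and a larger brown one (275,272) at the outline's end strip. The larger brown one fits: it is not purple and is the larger of the other two. The steel box is at (370,195), and the tape U has corners near (247,272) and (312,320).

Run:
```python
from h import *
P=[];C=[]
for f in("s0.npz","d0.npz"):
    s=dict(np.load(f));p=cloud(s);ok=s["z_map"]>0
    P.append(p[ok]);C.append(s["color"][ok].astype(int))
    if f[0]=='s':print("px->pt",{k:p[k[1],k[0]].round(3).tolist() for k in[(275,250),(215,315),(165,245),(312,320),(247,272),(370,345),(416,268)]})
n=[len(x) for x in P];P=np.vstack(P);C=np.vstack(C);src=np.repeat([0,1],n)
np.savez("pc.npz",P=P,C=C,src=src)
reg=(abs(P[:,0]-.6)<.3)&(abs(P[:,1]+.0)<.45)
brown=(C[:,2]-C[:,0]>25)&(C[:,2]>C[:,1])&(P[:,2]>.01)&reg
print("brown",brown.sum())
for k in(0,1):
    t=(src==k)&reg&(abs(P[:,2])<.006)&(C.max(1)<45)&(abs(P[:,0]-.62)<.25)
    print("tape",k,t.sum(),P[t].min(0).round(3),P[t].max(0).round(3))
# topdown map, 2 mm
I=np.full((450,400,3),90,np.uint8)
o=np.argsort(P[:,2]);o=o[(reg&(P[:,2]<.2))[o]]
r=((P[o,0]-.3)/.0015).astype(int);c=((.3-P[o,1])/.0015).astype(int)
k=(r>=0)&(r<450)&(c>=0)&(c<400);I[r[k],c[k]]=np.clip(C[o][k]*1.6,0,255)
a=np.load("s0.npz")["color"][190:390,120:400]
a=cv2.resize(np.clip(a*1.6,0,255).astype(np.uint8),(560,400))
I=cv2.resize(I[::-1,:],None,fx=1,fy=1)
out=np.zeros((450,800,3),np.uint8);out[:,:400]=I;out[:286,400:]=cv2.resize(a,(400,286))
cv2.imwrite("pics/top.png",out)
```

```text
px->pt {(275, 250): [0.582, -0.112, 0.149], (215, 315): [0.591, -0.234, 0.109], (165, 245): [0.468, -0.231, 0.149], (312, 320): [0.65, -0.103, 0.003], (247, 272): [0.505, -0.13, -0.002], (370, 345): [0.75, -0.067, 0.022], (416, 268): [0.692, 0.097, 0.001]}
brown 1883
tape 0 228 [ 0.387 -0.134 -0.005] [0.628 0.092 0.006]
tape 1 605 [ 0.37  -0.136 -0.002] [0.655 0.053 0.006]
```

View pics/top.png

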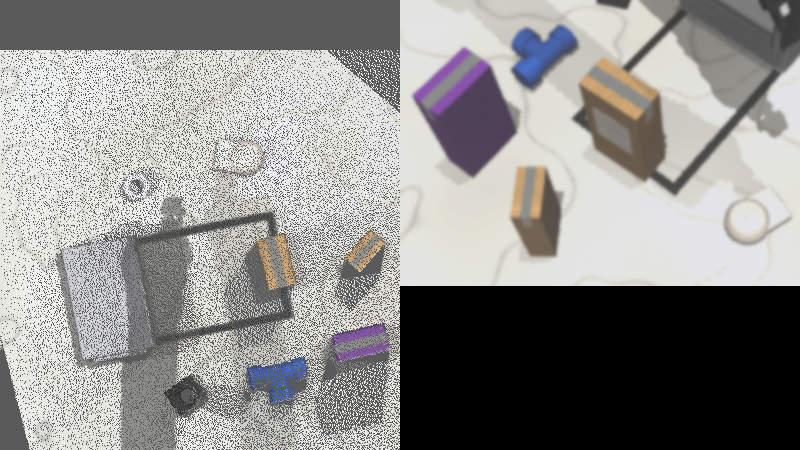

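The crop confirms it: the large brown carton stands at the end strip, the small one is well apart from it, and the purple one is beside the tee. Next I measure the precise frames.

Run:
```python
from h import *
d=np.load("pc.npz");P,C,src=d["P"],d["C"],d["src"]
def rect(m,n):
    q=(P[m,:2]*1000).astype(np.float32);r=cv2.minAreaRect(q);print(n,m.sum(),np.round(r[0],1),np.round(r[1],1),round(r[2],2));return r
near=(np.hypot(P[:,0]-.58,P[:,1]+.115)<.07)
for k in(0,1):
    rect((src==k)&near&(abs(P[:,2]-.15)<.006),f"ctop{k}")
    rect((src==k)&(abs(P[:,2]-.073)<.007)&(abs(P[:,0]-.555)<.13)&(abs(P[:,1]-.14)<.1),f"box{k}")
    for n,(a,b) in dict(yneg=((.495,-.09),(.478,.02)),end=((.515,-.135),(.63,-.118)),ypos=((.64,-.08),(.62,.03))).items():
        a,b=np.array(a),np.array(b);u=(b-a)/np.linalg.norm(b-a);w=P[:,:2]-a
        s=w@u;l=w@[-u[1],u[0]]
        m=(src==k)&(abs(P[:,2])<.006)&(C.max(1)<42)&(s>0)&(s<np.linalg.norm(b-a))&(abs(l)<.03)
        if m.sum()<20:print(n,k,m.sum());continue
        vx,vy,x,y=cv2.fitLine((P[m,:2]*1000).astype(np.float32),cv2.DIST_HUBER,0,.01,.01).ravel()
        print(n,k,m.sum(),"ang",round(np.degrees(np.arctan2(vy,vx)),2),"pt",round(x,1),round(y,1))
```

```text
ctop0 1293 [ 581.9 -115.6] [78.1 41.8] 13.82
box0 1496 [532.  135.6] [179.9 111.5] 11.54
yneg 0 0
end 0 0
ypos 0 0
ctop1 677 [ 581.4 -114.4] [74.7 44.5] 14.74
box1 7655 [531.6 138.8] [178.7 112.3] 10.84
yneg 1 156 ang -78.48 pt 485.7 -44.9
end 1 35 ang 10.47 pt 539.0 -124.7
ypos 1 110 ang -78.31 pt 635.9 -23.4
```

Request:
move_arm(targets=[{"translation":[0,0,0],"spin":-6.5,"grip":0.5},{"translation":[0,0,0],"spin":-6.5,"grip":0.5},{"translation":[-0.023,0.038,0],"spin":0,"grip":0.5},{"translation":[-0.023,0.038,0],"spin":0,"grip":0.5},{"translation":[-0.023,0.038,0],"spin":0,"grip":0.5},{"translation":[-0.023,0.038,0],"spin":0,"grip":0.5},{"translation":[0,0,0.035],"spin":0,"grip":0.5},{"translation":[0,0,0.035],"spin":0,"grip":0.5},{"translation":[0,0,0.035],"spin":0,"grip":0.5},{"translation":[0,0,0],"spin":0,"grip":0.5}])

```text
time: 1.35
tool_pos: [0.5926, -0.1684, 0.1959]
orientation: [0.994, 0.113, -0.003, -0.001]
contact_force: [-0.2, -0.6, -0.7]
gripper_width: 0.0427
```

Run:
```python
from h import *
a=snapshot("scene");b=snapshot("side")
cv2.imwrite("pics/a1.png",np.hstack([a["color"][130:400,120:440],b["color"][60:330,180:500]]))
s=bot.read_state();print(s["time"],s["tool_pos"],s["orientation"],s["gripper_width"],s["contact_force"])
```

```text
1.45 [ 0.59489546 -0.16890485  0.199448  ] [9.93573915e-01 1.13185031e-01 1.33898530e-04 7.60400339e-05] 0.04306769285522154 [0.26054143 0.38683676 0.09882869]
```

View pics/a1.png

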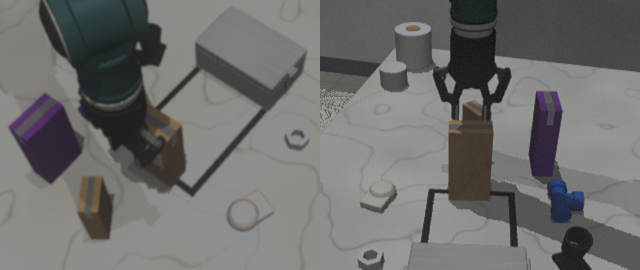

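Left half: the fingers are behind the carton's back face, near (150,150). Right half: they sit centred over its top, near (470,115), and the carton still stands. Now I tip it.

Request:
move_arm(targets=[{"translation":[0,0,0.006],"spin":0,"grip":0.5},{"translation":[0,-0.01,0],"spin":0,"grip":0.5},{"translation":[0,-0.01,0],"spin":0,"grip":0.5},{"translation":[0,-0.01,0],"spin":0,"grip":0.5},{"translation":[0,-0.01,0],"spin":0,"grip":0.5},{"translation":[0,-0.01,0],"spin":0,"grip":0.5},{"translation":[0,-0.01,0],"spin":0,"grip":0.5},{"translation":[0,-0.01,0],"spin":0,"grip":0.5},{"translation":[0,0,0],"spin":0,"grip":0.5},{"translation":[0,0,0],"spin":0,"grip":0.5}])

```text
time: 2.7
tool_pos: [0.5789, -0.101, 0.1929]
orientation: [0.994, 0.113, 0.0, 0.0]
contact_force: [0.9, 0.0, -0.6]
gripper_width: 0.0429
```

Run:
```python
from h import *
a=snapshot("scene");b=snapshot("side")
cv2.imwrite("pics/a2.png",np.hstack([a["color"][130:400,120:440],b["color"][60:330,180:500]]))
for s in(a,b):
    p=cloud(s);C=s["color"].astype(int)
    m=(abs(p[...,2]-.04)<.006)&(abs(p[...,0]-.56)<.09)&(abs(p[...,1]+.03)<.11)&(C[...,2]>=C[...,0]-5)&(s["z_map"]>0)
    if m.sum()>30:
        r=cv2.minAreaRect((p[m][:,:2]*1000).astype(np.float32));print(m.sum(),np.round(cv2.boxPoints(r)).tolist(),r)
        q=p[m][:,:2]*1000;print("u",(q@[-.1977,.980]).min(),(q@[-.1977,.980]).max())
s=bot.read_state();print(s["time"],s["tool_pos"],s["contact_force"])
```

```text
2782 [[470.0, 69.0], [545.0, -114.0], [634.0, -78.0], [560.0, 105.0]] ((552.1685791015625, -4.450859069824219), (96.1273193359375, 197.70709228515625), 22.06673812866211)
u -209.0717040924878 -22.610626049991026
2360 [[503.0, 46.0], [540.0, -104.0], [614.0, -86.0], [577.0, 65.0]] ((558.7950439453125, -19.612060546875), (75.99421691894531, 154.56021118164062), 13.867460250854492)
u -207.40140357397487 -52.60307913575584
2.8 [ 0.5788491  -0.10124212  0.19290417] [-0.23453581 -0.832968   -0.08732234]
```

View pics/a2.png

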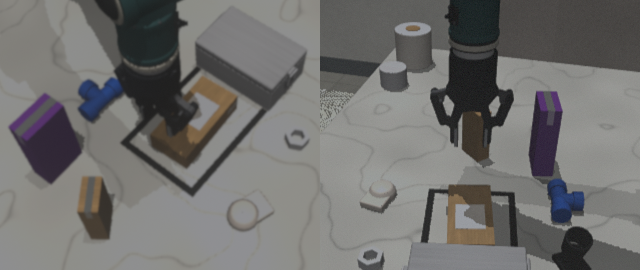

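It lies flat inside the outline: left half (200,120), right half (468,212). The tilt to the outline is about 2.5°, and the gap to the box is about 30 mm. I back off and go down behind its bottom end.

Request:
move_arm(targets=[{"translation":[0,0.02,0],"spin":1.5,"grip":0.5},{"translation":[0,0.014,0],"spin":0,"grip":0.5},{"translation":[0,0,0],"spin":0,"grip":0.5},{"translation":[0,0,0.027],"spin":0,"grip":0.5},{"translation":[0,0,0.027],"spin":0,"grip":0.5},{"translation":[0,0,0.027],"spin":0,"grip":0.5},{"translation":[0,0,0.025],"spin":0,"grip":0.5},{"translation":[0,0,0],"spin":0,"grip":0.5},{"translation":[0,0,0],"spin":0,"grip":0.5},{"translation":[0,0,0],"spin":0,"grip":0.5}])

```text
time: 4.05
tool_pos: [0.5869, -0.1339, 0.0882]
orientation: [0.995, 0.1, 0.001, 0.0]
contact_force: [-0.5, 0.5, -0.0]
gripper_width: 0.0426
```

Request:
move_arm(targets=[{"translation":[0,-0.005,0],"spin":0,"grip":0.5},{"translation":[0,-0.005,0],"spin":0,"grip":0.5},{"translation":[0,-0.005,0],"spin":0,"grip":0.5},{"translation":[0,-0.005,0],"spin":0,"grip":0.5},{"translation":[0,-0.005,0],"spin":0,"grip":0.5},{"translation":[0,-0.005,0],"spin":0,"grip":0.5},{"translation":[0,-0.005,0],"spin":0,"grip":0.5},{"translation":[0,-0.005,0],"spin":0,"grip":0.5},{"translation":[0,0,0],"spin":0,"grip":0.5},{"translation":[0,0,0],"spin":0,"grip":0.5}])

```text
time: 5.3
tool_pos: [0.5782, -0.0944, 0.0869]
orientation: [0.995, 0.1, 0.0, -0.0]
contact_force: [0.3, -0.8, 0.1]
gripper_width: 0.0426
```

```bash
cat > m.py <<'E'
from h import *
import sys
a=snapshot("scene");b=snapshot("side")
cv2.imwrite(sys.argv[1],np.hstack([a["color"][130:400,120:440],b["color"][60:400,180:500][:270*1] if 0 else b["color"][130:400,180:500]]))
U=np.array([-.1977,.980])
for s in(a,b):
    p=cloud(s);C=s["color"].astype(int)
    w=p[...,:2]@U;v=p[...,:2]@[-.980,-.198]
    z=(s["z_map"]>0)&(abs(v+.545)<.05)
    m=z&(abs(p[...,2]-.04)<.006)&(w>-.23)&(w<-.03)&(C[...,2]>=C[...,0]-2)
    r=cv2.minAreaRect((p[m][:,:2]*1000).astype(np.float32));print(m.sum(),np.round(r[0]),np.round(r[1]),round(r[2],1),"u",np.percentile(w[m],[.5,99.5]).round(4))
    t=z&(abs(p[...,2]-.073)<.006)&(abs(w-.02)<.1);print("box top edge u",np.percentile(w[t],[.5,2]).round(4))
s=bot.read_state();print(s["time"],s["tool_pos"],s["contact_force"])
E
python3 m.py pics/a3.png
```

```text
1977 [561. -22.] [ 78. 176.] 11.8 u [-0.2181 -0.0459]
box top edge u [-0.0267 -0.0254]
2123 [563. -26.] [ 76. 166.] 11.8 u [-0.2013 -0.0551]
box top edge u [-0.0237 -0.0208]
5.4 [ 0.57820703 -0.0945857   0.08690698] [0.37924503 0.39368864 0.80909644]
```

View pics/a3.png

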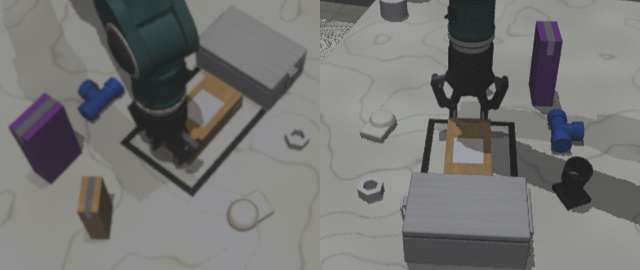

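The fingers now push on the bottom end: left half (190,140), right half (470,115). The carton has squared up to about 11.8°, against about 11.5° for the outline. About 22 mm of gap remains.

Request:
move_arm(targets=[{"translation":[0,-0.004,0],"spin":0,"grip":0.5},{"translation":[0,-0.004,0],"spin":0,"grip":0.5},{"translation":[0,-0.004,0],"spin":0,"grip":0.5},{"translation":[0,-0.004,0],"spin":0,"grip":0.5},{"translation":[0,-0.002,0],"spin":0,"grip":0.5},{"translation":[0,0,0],"spin":0,"grip":0.5},{"translation":[0,0,0],"spin":0,"grip":0.5},{"translation":[0,0,0],"spin":0,"grip":0.5},{"translation":[0,0,0],"spin":0,"grip":0.5},{"translation":[0,0,0],"spin":0,"grip":0.5}])

```text
time: 6.65
tool_pos: [0.5745, -0.077, 0.0869]
orientation: [0.995, 0.1, -0.0, -0.0]
contact_force: [0.1, 0.5, -0.0]
gripper_width: 0.0428
```

Request:
move_arm(targets=[{"translation":[0,-0.001,0],"spin":0,"grip":0.5},{"translation":[0,0,0],"spin":0,"grip":0.5},{"translation":[0,-0.001,0],"spin":0,"grip":0.5},{"translation":[0,0,0],"spin":0,"grip":0.5},{"translation":[0,0,0],"spin":0,"grip":0.5},{"translation":[0,0,0],"spin":0,"grip":0.5},{"translation":[0,0,0],"spin":0,"grip":0.5},{"translation":[0,0,0],"spin":0,"grip":0.5},{"translation":[0,0,0],"spin":0,"grip":0.5},{"translation":[0,0,0],"spin":0,"grip":0.5}])

```text
time: 7.9
tool_pos: [0.5741, -0.075, 0.0869]
orientation: [0.995, 0.1, 0.0, 0.0]
contact_force: [1.2, -1.2, 0.4]
gripper_width: 0.0425
```

```bash
python3 m.py pics/a4.png
```

```text
1813 [559.  -4.] [ 77. 169.] 11.6 u [-0.1987 -0.0305]
box top edge u [-0.0267 -0.0256]
1809 [560. -12.] [ 76. 141.] 11.4 u [-0.1826 -0.0549]
box top edge u [-0.0235 -0.0205]
8.0 [ 0.57411486 -0.07507844  0.08686194] [-0.13990478 -1.70269305 -0.10189282]
```

Request:
move_arm(targets=[{"translation":[0,-0.001,0],"spin":0,"grip":0.5},{"translation":[0,0,0],"spin":0,"grip":0.5},{"translation":[0,-0.001,0],"spin":0,"grip":0.5},{"translation":[0,0,0],"spin":0,"grip":0.5},{"translation":[0,0,0],"spin":0,"grip":0.5},{"translation":[0,0,0],"spin":0,"grip":0.5},{"translation":[0,0,0],"spin":0,"grip":0.5},{"translation":[0,0,0],"spin":0,"grip":0.5},{"translation":[0,0,0],"spin":0,"grip":0.5},{"translation":[0,0,0],"spin":0,"grip":0.5}])

```text
time: 9.25
tool_pos: [0.5738, -0.0743, 0.0869]
orientation: [0.995, 0.1, 0.0, 0.001]
contact_force: [1.1, -4.3, -0.8]
gripper_width: 0.0426
```

```bash
python3 m.py pics/a5.png
```

```text
1797 [559.  -4.] [ 79. 169.] 12.0 u [-0.198  -0.0304]
box top edge u [-0.0266 -0.0252]
1800 [561. -14.] [ 76. 142.] 11.0 u [-0.181  -0.0549]
box top edge u [-0.0231 -0.0205]
9.35 [ 0.57376235 -0.07432061  0.08693579] [ 0.92293573 -5.00482921 -1.08333785]
```

The reach has stalled, moving 0.7 mm for 2 mm commanded, and the force has risen to 5 N. That looks like the wall, so one firmer nudge to confirm it and seat the carton square.

Request:
move_arm(targets=[{"translation":[0,-0.001,0],"spin":0,"grip":0.5},{"translation":[0,0,0],"spin":0,"grip":0.5},{"translation":[0,-0.001,0],"spin":0,"grip":0.5},{"translation":[0,0,0],"spin":0,"grip":0.5},{"translation":[0,-0.001,0],"spin":0,"grip":0.5},{"translation":[0,0,0],"spin":0,"grip":0.5},{"translation":[0,0,0],"spin":0,"grip":0.5},{"translation":[0,0,0],"spin":0,"grip":0.5},{"translation":[0,0,0],"spin":0,"grip":0.5},{"translation":[0,0,0],"spin":0,"grip":0.5}])

```text
time: 10.6
tool_pos: [0.5733, -0.0741, 0.0871]
orientation: [0.995, 0.098, 0.0, 0.002]
contact_force: [1.1, -10.1, -0.4]
gripper_width: 0.0431
```

Firm contact: 10 N and no more travel. I back off and rise clear.

Request:
move_arm(targets=[{"translation":[0,0.004,0],"spin":0,"grip":0.5},{"translation":[0,0.008,0],"spin":0,"grip":0.5},{"translation":[0,0.014,0],"spin":0,"grip":0.5},{"translation":[0,0.014,0],"spin":0,"grip":0.5},{"translation":[0,0,-0.05],"spin":0,"grip":0.5},{"translation":[0,0,-0.05],"spin":0,"grip":0.5},{"translation":[0,0,-0.05],"spin":0,"grip":0.5},{"translation":[0,0,-0.05],"spin":0,"grip":0.5},{"translation":[0,0,0],"spin":0,"grip":0.5},{"translation":[0,0,0],"spin":0,"grip":0.5}])

```text
time: 11.85
tool_pos: [0.5807, -0.1099, 0.2865]
orientation: [0.995, 0.1, -0.0, -0.0]
contact_force: [0.4, 0.4, -0.7]
gripper_width: 0.0428
```

```bash
python3 m.py pics/a6.png
```

```text
2869 [556.   6.] [ 78. 147.] 11.5 u [-0.1765 -0.0306]
box top edge u [-0.0264 -0.0254]
1554 [559.  -5.] [ 75. 123.] 11.0 u [-0.1751 -0.0549]
box top edge u [-0.0235 -0.0208]
11.95 [ 0.58031898 -0.10956444  0.28528519] [ 0.29653502 -0.70553246 -0.76976909]
```

View pics/a6.png

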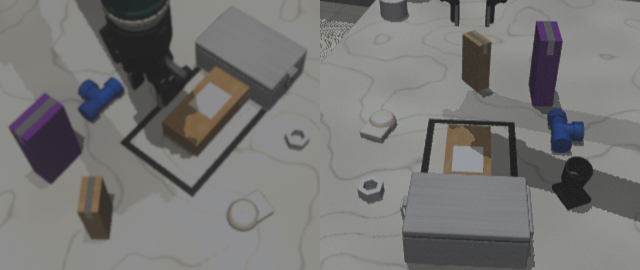

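The carton lies between the tapes with its top end against the box wall, at (245,75) in the left half. The arm is clear, and the tee, nut, cover and holder show at the same pixels as before.

```bash
python3 -c "
from plant import bot
print(bot.finish_job())"
```

```text
the job is handed in; nothing more can be done
None
```

I pushed the large brown carton over near its top with half-closed fingers, and it fell flat inside the outline. I then pushed its bottom end until its top end met the box wall, backed off, raised the arm clear and handed the job in at about 12 s. No verdict is reported.

**Contact with the box:** the push stalled at about 10 N with no more travel. The carton's bottom end measured at −0.1755 m along the outline, which puts its top end at about −0.0255 m. The wall measured between −0.021 and −0.027 m depending on the view, so the gap is at most about 5 mm and probably nil.

**Squareness and position:** the carton's angle read 11.0 to 11.5°, against about 11.5° for the outline. Its end centres measured within about 4 mm of the centre line after it fell. At the end I checked the side clearance only in the picture, where it lies between the tapes.

**Other fittings:** they looked unmoved in the pictures; I did not measure them separately.

**Disagreements:** the two views of the box edge differ by about 3 mm. My last carton measurement was cut off near the wall by its mask, so the top end position comes from the bottom end plus 150 mm.

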